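# Let the fan carrier past the spring stop

### The arm

A 6-joint arm with a two-finger parallel gripper is mounted at the origin on a cart in front of the work surface, level with it; the furniture and walls round the work are solid. World frame = base frame: x ahead of the robot, y to its left, z up, the work surface at z = 0. Lengths are in m, angles in rad, forces in N, time in s.
With the tool pointing down it reaches from about 0.35 to 0.775 m from the base axis. Payload 7.3 kg.
Tool frame: the origin (TCP) lies at the very end of the fingers, on their centre line; the grasp point (between the pads) lies 19 mm behind it; z points along the fingers, y is the line along which they close (so a half turn about z gives the same grasp; the last joint's range is limited). The gripper opens to 92 mm and grips with 3 to 60 N. Pads are 19 mm wide; open, the fingers measure 130 mm over their backs; the gripper's body (75 mm by 190 mm) begins 47 mm behind the grasp point.
Start: joints at [-1.247, 0.342, 1.524, -0, 1.275, -0.146], TCP at [0.238, -0.468, 0.227] pointing down, gripper open.
Joint ranges: [-2.53, 2.53], [-0.77, 2.02], [0.04, 2.7], [-1, 4.14], [0.28, 2.66], [-3.11, 3.11]. Speed limits (rad/s): [2.57, 2.57, 3.14, 3.14, 3.14, 3.14].

### API

Orientations are given as [roll, pitch, yaw] about the fixed x, y, z axes, in that order (R = Rz(yaw) Ry(pitch) Rx(roll)).
In Python, from cell import robot gives the robot as it stands. The module is installed in compiled form; this text tells all that it offers.
- The arm moves only by the tool arm_command, never from a script. Its argument "moves" is a list of rows, each a list of 3 entries, a list of its own where there are three numbers: the shift along the tool's x, y, z in m, then the turn, a rotation vector about the tool's x, y, z in rad, then the finger opening in m, from 0 to 0.0918. In form: [[[dx, dy, dz], [ax, ay, az], claw], ...]. A call has exactly 5 rows; each row is the pose to reach, as a shift and turn from the pose commanded when the call began, along the tool's axes at that moment; what a row does not reach only later rows make up. A row lasts 1/10 s, in which the tool goes at most 50 mm and 8.59 degrees, less where a joint would pass 70% of its speed; a pose out of reach is approached as far as the arm can. A call with a gripper value outside its range is refused whole. The fingers move at their own pace and stop on an object; "squeeze" is the grip in N (left out, the last holds). Time passes only in rows, so rows that repeat a pose let the fingers close, or fill a call up. It gives the time, the measured TCP pose, the force, the opening and the grip force at its end, in the units of the state.
- robot.observe(): the state, without advancing time (a new reading comes with each control period).
- robot.read_camera(name): name is "side" or "top"; returns the picture (384x512x3 uint8, red, green, blue); there is no depth.
- robot.camera_model(name): a dict with "fx", "fy", "cx", "cy" (pixels), "R" (3x3) and "t" (3): a world point X has camera coordinates R X + t. Camera axes: x right, y down, z forward; pixel columns grow to the right and rows downward; lengths in m; the calibration is good to about 2 mm. A picture is of the moment at which its call begins. camera_model takes no time and is no camera call.
- robot.hand_in(): hands the job in; it is judged then, once.
The state is a dict: "time": time; "qpos": joint angles; "qvel": joint speeds; "joint_efforts": joint torques, N m; "tool_pos": TCP position; "tool_rot": TCP orientation; "contact_force": force on the tool from outside, world axes, zero at the start; "torque": the same for the moment, N m; "opening": finger opening in m; "grip_force": force on a finger pad.
Only numpy, scipy, OpenCV 4.12 (cv2) and the standard library are available. Lean on these libraries where they do the work, as an engineer would, in place of code of your own. Each camera call takes 0.05 s, during which the arm holds its last target. There are 200 camera calls.

### The job

The blue carrier with the fan in it waits on the assembly track behind a spring stop. With the fingertips, press the red stop plate down and keep it held down while you push the carrier along the track over the two yellow teeth, until it stands wholly between the teeth and the end buffers; then let the stop spring fully up behind it. Nothing is gripped or lifted: the carrier stays down on its rails with the fan in its nest, and the contactor, the fuse and the solder spool standing around the track are left alone.

Things in the scene. Friction and masses are not known exactly. Their poses are not given: they have to be found in the camera images.
- track: Fixed grey assembly track, 300 x 108 mm, on the bench. Origin: centre of its underside; x = direction of travel, y left of travel, z up. Two aluminium rails run its whole length, tops 30 mm above the bench, |y| 32 to 54 mm, with an open slot 64 mm wide between them; lips on their outer edges rise to 38 mm at |y| 47 to 54 mm. The upstream end is open.
- buffers (a point): Point midway between the black rubber faces of the two end buffers, at the track's downstream end, x = +136 mm, 44 mm above the bench. The grey buffer posts are 56 mm tall.
- stop (a joint): Downward travel of the spring stop, m: 0 = up, 0.016 = bottom. Red press plate and two yellow teeth are one piece that moves straight down when the plate is pressed anywhere; spring 2 N at first, 5 N at 0.012, 6 N at the bottom. The teeth are under the carrier's underside from 0.009 on; hold at least 0.011 while the carrier passes (0.012 to 0.014 is comfortable). Let go, it returns to 0.
- stop_pad (a point): Centre of the red press plate's top (moves with it). Plate 195 mm long along the track (x = -145 to +50 mm on the track), 40 mm wide, midway between the rails, top 28 mm above the bench when up. It passes under the carrier and on between the teeth, and is bare behind (upstream of) the carrier: a fingertip can stay on it while pushing the carrier from behind.
- stop_teeth (a point): Point midway between the two yellow teeth, on their upstream faces at the height of their tops: x = +30 mm on the track, 39 mm above the bench when up (9 mm above the carrier's underside). Each tooth is 8 mm long along the track and 9 mm wide, with 43 mm clear between the two.
- carrier: Loose blue plate, 80 mm along the track x 92 x 10 mm, 0.5 to 0.75 kg, sliding on the rails. Origin: centre of its underside, 30 mm above the bench; x along the travel. Flush with its rear edge, 40 mm behind the origin, a steel push tab 44 mm wide rises to 19 mm above its underside. Front edge starts 8 to 36 mm short of the teeth. Past teeth and short of buffers the origin is at x = 78 to 96 mm on the track.
- fan: Loose black square fan, 60 x 60 x 25 mm, lying in the shallow nest (rim 4 mm high) on the carrier. Origin: centre of its underside, 10 mm above the carrier's origin. Its top is 65 mm above the bench.
- contactor: Loose cream-coloured contactor block, 62 x 45 x 70 mm, standing on the bench to the left of the track's downstream half. Origin: centre of its underside. To be left alone.
- fuse: Loose white cartridge fuse, 76 mm long, 22 mm thick, lying across the downstream end of the track, on the bench. Origin: centre of its underside. To be left alone.
- spool: Loose spool of solder, 56 mm across, 32 mm tall, standing on the bench off the upstream end of the track. Origin: centre of its underside. To be left alone.
Mind the look-alikes: they are no part of the job. What is shaped like the fan but brown is not meant.

How it is judged:
By the outcome, as a careful person would: the job done as asked, in the order asked, and still so for the second after the job is handed in, with the robot touching nothing.
It also fails if it takes over 45 s, if anything falls off the work surface, if the arm or the gripper's body presses on something with over 40 N, if the wrist force passes 120 N, or if a joint passes its speed limit or range.

## Working session

There is one attempt and no reset: what is moved stays moved. The work goes in short steps, Python scripts to look and compute and a tool call to move; the robot and the scene stay as the last step left them, time stands still between calls to the robot, and variables do not carry over. Pictures are saved under pics/ and viewed, at most 10 in all, crops included, and the job is handed in when it is done.

Besides the shell and the picture viewer there is one more tool, called in YAML: its name, and indented under it one key for each argument. arm_command: Moves the arm, as the interface text tells. Its arguments: {"type":"object","properties":{"moves":{"type":"array"},"squeeze":{"type":"number"}},"required":["moves"]}

```bash
mkdir -p pics
python3 - <<'E'
from cell import robot
import cv2
print(robot.observe())
for n in("top","side"):
    cv2.imwrite(f"pics/{n}0.png",robot.read_camera(n)[:,:,::-1]); print(robot.camera_model(n))
E
```

```text
{'time': 0.0, 'qpos': array([-1.24701574e+00,  3.42725651e-01,  1.52501160e+00, -2.96359191e-06,
        1.27538567e+00, -1.45991966e-01]), 'qvel': array([-0.00046536,  0.00025118,  0.00091864,  0.000803  , -0.00024012,
        0.00014871]), 'joint_efforts': array([ 4.54001420e-04, -4.31236982e+01, -2.44220191e+01,  7.16251647e-02,
        5.60610322e-02, -1.18129392e-04]), 'tool_pos': array([ 0.23755266, -0.46773153,  0.22604533]), 'tool_rot': array([-3.14007825e+00, -2.19810433e-04,  4.69773253e-01]), 'contact_force': array([-0.70257735,  0.20114037,  0.26935066]), 'torque': array([ 0.00750051, -0.02177633, -0.01985323]), 'grip_force': 0.0, 'opening': 0.09206806780061723}
{'fx': 486.8982088118918, 'fy': 486.8982088118918, 'cx': 260.07667974356843, 'cy': 184.29309948115386, 'R': array([[-0.02074025, -0.99977715, -0.00393699],
       [-0.99457716,  0.02103346, -0.10185222],
       [ 0.10191233,  0.0018032 , -0.99479175]]), 't': array([-0.27117484,  0.62993219,  1.08912528])}
{'fx': 446.725242627307, 'fy': 446.725242627307, 'cx': 254.04620046609793, 'cy': 191.99000312662537, 'R': array([[ 0.99524826, -0.0970354 , -0.00806418],
       [-0.06958044, -0.6508246 , -0.756033  ],
       [ 0.0681136 ,  0.75300164, -0.65448382]]), 't': array([-0.64149755, -0.10371864,  1.35723963])}
```

View pics/top0.png

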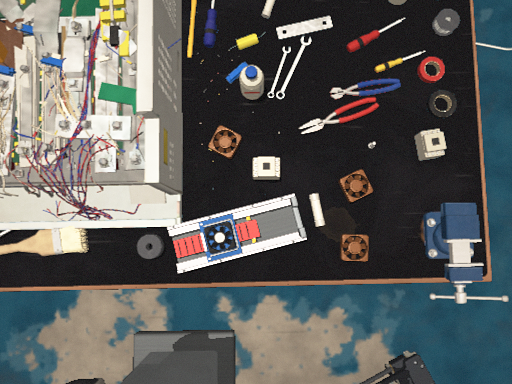

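View pics/side0.png

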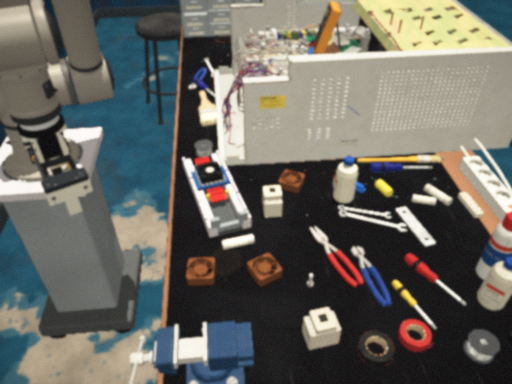

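```bash
cat > h.py <<'E'
import numpy as np,cv2
from cell import robot
def ray(n,uv,z):
    c=robot.camera_model(n);R=c["R"];o=-R.T@c["t"]
    d=R.T@np.array([(uv[0]-c["cx"])/c["fx"],(uv[1]-c["cy"])/c["fy"],1]);return o+d*(z-o[2])/d[2]
def proj(n,X):
    c=robot.camera_model(n);p=c["R"]@X+c["t"];return np.array([c["fx"]*p[0]/p[2]+c["cx"],c["fy"]*p[1]/p[2]+c["cy"]])
def tri(a,b):
    A=[];B=[]
    for n,uv in(("top",a),("side",b)):
        c=robot.camera_model(n)
        for i,(f,k) in enumerate((("fx","cx"),("fy","cy"))):
            s=(uv[i]-c[k])/c[f];A.append(c["R"][i]-s*c["R"][2]);B.append(s*c["t"][2]-c["t"][i])
    return np.linalg.lstsq(np.array(A),np.array(B),rcond=None)[0]
def hsv(im):return cv2.cvtColor(im,cv2.COLOR_BGR2HSV)
def masks(im,roi):
    h=hsv(im);x0,y0,x1,y1=roi;m={}
    for k,lo,hi in(("red",(0,130,90),(8,255,255)),("yel",(22,120,120),(35,255,255)),("blue",(98,110,60),(118,255,255))):
        a=cv2.inRange(h,lo,hi);b=a*0;b[y0:y1,x0:x1]=a[y0:y1,x0:x1];m[k]=b
    return m
E
python3 - <<'E'
from h import *
for n,roi in(("top",(160,185,315,285)),("side",(175,145,260,245))):
    im=cv2.imread(f"pics/{n}0.png")
    for k,m in masks(im,roi).items():
        N,_,st,c=cv2.connectedComponentsWithStats(m)
        for i in range(1,N):
            if st[i,4]>3: print(n,k,st[i],c[i].round(1))
    x0,y0,x1,y1=roi
    cv2.imwrite(f"pics/{n}0c.png",cv2.resize(im[y0:y1,x0-(40 if n=='top' else 0):x1],None,fx=4,fy=4,interpolation=cv2.INTER_CUBIC)[:600,:800])
E
```

```text
top red [236 220  24  22 353] [247.6 229.9]
top red [173 234  31  24 463] [187.9 245.8]
top yel [246 217   5   3  12] [247.8 218. ]
top yel [252 239   4   4  14] [253.3 240.4]
top blue [199 214  43  48 300] [223.9 236.9]
top blue [227 221   4   3   5] [228.6 221.6]
top blue [199 225  16  33 103] [206.3 240.8]
top blue [213 224   8   7  31] [217. 227.]
top blue [222 226   8   7  29] [225.6 228.9]
top blue [208 231   6   5  24] [210.7 233.1]
top blue [227 235   6   5  20] [230. 237.]
top blue [212 243  18   8  58] [221.3 246.4]
side red [194 156  17  10 118] [201.7 160.3]
side red [206 187  21  16 220] [216.8 194.6]
side blue [193 167  36  22 128] [210.6 180.8]
```

View pics/top0c.png

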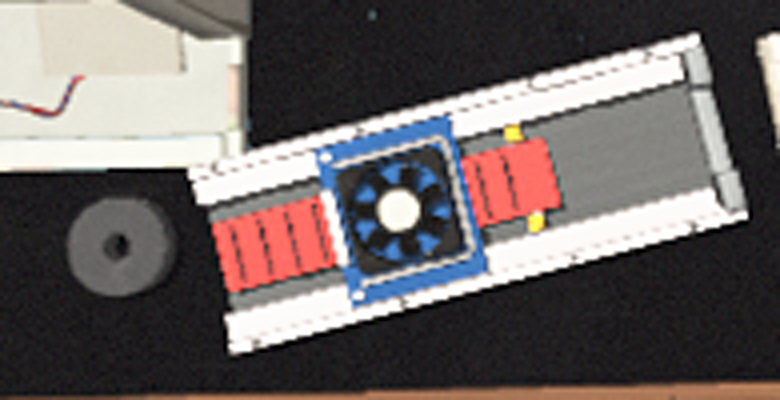

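View pics/side0c.png

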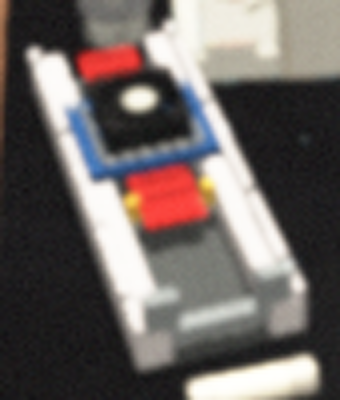

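Run:
```python
from h import *
o=np.array([120,185]);os=np.array([175,145])
P=lambda x,y,z:ray("top",o+np.array([x,y])/4,z)
a=(P(213,232,.028)+P(228,293,.028))/2; b=(P(547,138,.028)+P(562,205,.028))/2
u=(b-a)/np.linalg.norm(b-a)
tl=P(513,133,.039);tr=P(536,221,.039);tm=(tl+tr)/2
print("plate",a,b,np.linalg.norm(b-a),"teeth",tm,np.linalg.norm(tl-tr))
c=[P(318,150,.04),P(355,308,.04),P(448,116,.04),P(490,272,.04)]
# rails outer edges at z .038
r=[P(190,168,.038),P(230,353,.038),P(697,33,.038),P(747,215,.038)]
for n,q in(("rail",r),("car",c)):
    m=sum(q)/4;d=(q[2]+q[3]-q[0]-q[1])/2;w=q[0]-q[1]+q[2]-q[3]
    print(n,m,"len",np.linalg.norm(d),"w",np.linalg.norm(w)/2,"yaw",np.arctan2(d[1],d[0]),np.arctan2(w[1],w[0])-np.pi/2)
print("yaw plate",np.arctan2(u[1],u[0]))
yaw=np.arctan2(u[1],u[0]);ux=np.array([np.cos(yaw),np.sin(yaw),0]);uy=np.array([-ux[1],ux[0],0])
for z in(0,.1,.2):
  q=P(245,160,z);print("chassis corner",z,q)
  T=(a+b)/2+ux*.0475; print("  track xy",(q-T)@ux,(q-T)@uy)
# triangulated heights
print("tri plate up",tri(o+np.array([220.5,262.5])/4,os+np.array([109,50])/4))
print("tri teeth L",tri(o+np.array([513,133])/4,os+np.array([208,185])/4),"R",tri(o+np.array([536,221])/4,os+np.array([132,202])/4))
print("tri fan hub",tri(o+np.array([399,209])/4,os+np.array([139,99])/4))
print("car front mid tri",tri(o+np.array([469,194])/4,os+np.array([158,163])/4))
for q in c: print("c",(q-T)@ux,(q-T)@uy)
print("teeth",(tm-T)@ux,(tm-T)@uy,"T",T)
```

```text
plate [ 0.47667374 -0.0875703   0.028     ] [ 0.52435965 -0.27889304  0.028     ] 0.19717589808302122 teeth [ 0.52149292 -0.26190874  0.039     ] 0.05133478627441548
rail [ 0.51389154 -0.22898936  0.038     ] len 0.2997456648002421 w 0.10665199773252748 yaw -1.3319713128454096 -1.3451082569814612
car [ 0.50363806 -0.19279064  0.04      ] len 0.0772559226384917 w 0.09113140329960506 yaw -1.3343106757949101 -1.3358034014857534
yaw plate -1.3265299711330882
chassis corner 0 [ 0.53518945 -0.09717006  0.        ]
  track xy -0.12262145951620929 0.05445702503947306
chassis corner 0.1 [ 0.53298345 -0.11366813  0.1       ]
  track xy -0.10714663735155373 0.048326537816776864
chassis corner 0.2 [ 0.53077745 -0.13016621  0.2       ]
  track xy -0.09167181518689817 0.04219605059408077
tri plate up [ 0.4802968  -0.08715566  0.0267237 ]
tri teeth L [ 0.54737789 -0.25573936  0.03505447] R [ 0.49722375 -0.26786602  0.03543947]
tri fan hub [ 0.50553483 -0.19253097  0.06140761]
car front mid tri [ 0.51427733 -0.23010067  0.03544216]
c -0.07508061330304501 0.0466336478628486
c -0.07711276816222815 -0.044598710005226895
c 0.0009859045846831358 0.045927675378764875
c 0.0013278822261207407 -0.0450949364258511
teeth 0.03391452621915164 0.0013259275726907748 T [ 0.51200431 -0.22932163  0.028     ]
```

Run:
```python
from h import *
for uv in((180,225),(164,227),(180,200),(181,190)):
  for z in(0,.05,.1,.15,.2): X=ray("top",uv,z);print(uv,z,X.round(3),proj("side",X).round(0))
im=cv2.imread("pics/side0.png");cv2.imwrite("pics/side0d.png",cv2.resize(im[30:180,170:300],None,fx=4,fy=4,interpolation=cv2.INTER_CUBIC))
```

```text
(180, 225) 0 [ 0.535 -0.094  0.   ] [220. 165.]
(180, 225) 0.05 [ 0.534 -0.103  0.05 ] [219. 153.]
(180, 225) 0.1 [ 0.533 -0.111  0.1  ] [218. 140.]
(180, 225) 0.15 [ 0.532 -0.119  0.15 ] [216. 127.]
(180, 225) 0.2 [ 0.531 -0.128  0.2  ] [215. 112.]
(164, 227) 0 [ 0.531 -0.057  0.   ] [219. 158.]
(164, 227) 0.05 [ 0.53  -0.067  0.05 ] [217. 146.]
(164, 227) 0.1 [ 0.529 -0.077  0.1  ] [216. 134.]
(164, 227) 0.15 [ 0.529 -0.087  0.15 ] [215. 120.]
(164, 227) 0.2 [ 0.528 -0.097  0.2  ] [213. 106.]
(180, 200) 0 [ 0.594 -0.094  0.   ] [240. 164.]
(180, 200) 0.05 [ 0.59  -0.103  0.05 ] [239. 152.]
(180, 200) 0.1 [ 0.587 -0.111  0.1  ] [237. 139.]
(180, 200) 0.15 [ 0.583 -0.12   0.15 ] [235. 126.]
(180, 200) 0.2 [ 0.579 -0.128  0.2  ] [233. 111.]
(181, 190) 0 [ 0.618 -0.097  0.   ] [248. 164.]
(181, 190) 0.05 [ 0.613 -0.105  0.05 ] [247. 152.]
(181, 190) 0.1 [ 0.608 -0.113  0.1  ] [245. 139.]
(181, 190) 0.15 [ 0.604 -0.122  0.15 ] [243. 125.]
(181, 190) 0.2 [ 0.599 -0.13   0.2  ] [241. 111.]
```

View pics/side0d.png

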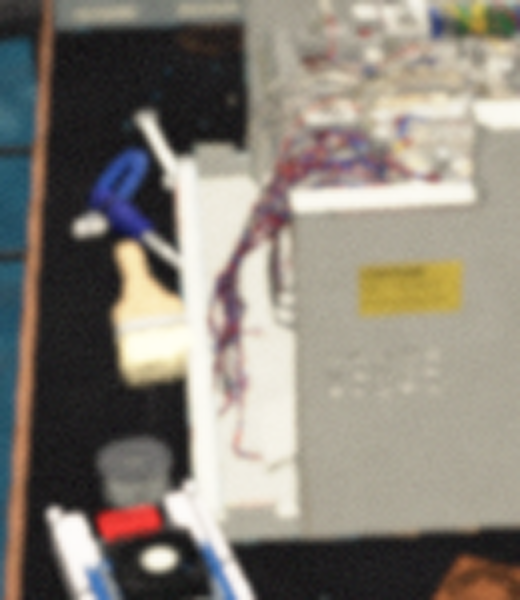

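```bash
cat >> h.py <<'E'
from scipy.spatial.transform import Rotation as Ro
YAW=-1.333;UX=np.array([np.cos(YAW),np.sin(YAW),0]);UY=np.array([-UX[1],UX[0],0]);T0=np.array([.513,-.2292,0])
def goal(s,z,l=0):
    st=robot.observe();p=T0+UX*s+UY*l+[0,0,z];R=Ro.from_euler("xyz",st["tool_rot"])
    G=Ro.from_euler("xyz",[np.pi,0,YAW+np.pi/2])
    q=st["tool_pos"]-T0
    print("t",st["time"],"s,l,z",(q@UX).round(4),(q@UY).round(4),q[2].round(4),"F",st["contact_force"].round(2),"shift",R.inv().apply(p-st["tool_pos"]).round(4),"turn",(R.inv()*G).as_rotvec().round(4))
E
python3 -c "
from h import *
goal(-.108,.11)"
```

```text
t 0.1 s,l,z 0.167 -0.3239 0.2261 F [-0.97  0.38 -0.  ] shift [ 0.3784 -0.193   0.1165] turn [-1.40e-03 -1.00e-04  2.32e-01]
```

arm_command:
  moves:
    - [[0.03, -0.016, 0], [0, 0, 0.05], 0]
    - [[0.07, -0.036, 0], [0, 0, 0.1], 0]
    - [[0.11, -0.056, 0], [0, 0, 0.15], 0]
    - [[0.15, -0.077, 0], [0, 0, 0.2], 0]
    - [[0.19, -0.097, 0.02], [0, 0, 0.232], 0]
  squeeze: 20

```text
time: 0.6
tool_pos: [0.3648, -0.2951, 0.2083]
tool_rot: [3.137, -0.002, 0.236]
contact_force: [1.6, -0.8, 0.1]
opening: 0.0562
grip_force: 0.0
```

```bash
python3 -c "
from h import *
goal(-.108,.11)"
```

```text
t 0.6 s,l,z 0.0291 -0.1595 0.2083 F [ 1.64 -0.76  0.1 ] shift [ 0.159  -0.1379  0.0981] turn [ 0.0043 -0.0023 -0.0023]
```

arm_command:
  moves:
    - [[0.035, -0.03, 0.01], [0, 0, 0], 0]
    - [[0.07, -0.06, 0.02], [0, 0, 0], 0]
    - [[0.11, -0.095, 0.04], [0, 0, 0], 0]
    - [[0.145, -0.125, 0.07], [0, 0, 0], 0]
    - [[0.156, -0.135, 0.096], [0, 0, 0], 0]

```text
time: 1.1
tool_pos: [0.4849, -0.1253, 0.1104]
tool_rot: [3.14, -0.002, 0.24]
contact_force: [0.1, -0.9, -0.8]
opening: 0.0163
grip_force: 0.0
```

arm_command:
  moves:
    - [[0, 0, 0.01], [0, 0, 0], 0]
    - [[0, 0, 0.02], [0, 0, 0], 0]
    - [[0, 0, 0.03], [0, 0, 0], 0]
    - [[0, 0, 0.035], [0, 0, 0], 0]
    - [[0, 0, 0.035], [0, 0, 0], 0]

```text
time: 1.6
tool_pos: [0.4826, -0.1286, 0.0756]
tool_rot: [-3.142, 0.0, 0.236]
contact_force: [-0.4, -0.1, 0.4]
opening: 0.0002
grip_force: 0.0
```

```bash
python3 -c "
from h import *
goal(-.108,.015)
print(robot.observe()['opening'])
for n,r in(('top',(120,160,315,285)),('side',(175,100,265,245))):
  im=robot.read_camera(n)[:,:,::-1];cv2.imwrite('pics/'+n+'1.png',cv2.resize(im[r[1]:r[3],r[0]:r[2]],None,fx=4,fy=4,interpolation=cv2.INTER_CUBIC))
"
```

```text
t 1.6 s,l,z -0.105 -0.0059 0.0756 F [-0.37 -0.09  0.38] shift [ 0.0059 -0.003   0.0606] turn [-0.      0.0003 -0.0016]
0.00024249628604931876
```

View pics/side1.png

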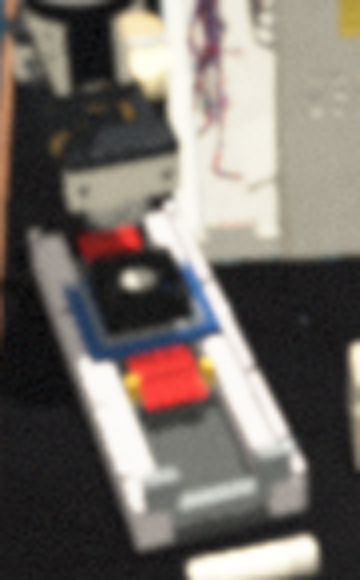

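The side view shows the closed gripper hovering above the bare red plate behind the carrier (plate at about (203,206) in the full picture). I correct sideways and go down to just above the plate.

arm_command:
  moves:
    - [[0.004, 0, 0.005], [0, 0, 0], 0]
    - [[0.006, -0.004, 0.015], [0, 0, 0], 0]
    - [[0.006, -0.004, 0.028], [0, 0, 0], 0]
    - [[0.006, -0.004, 0.038], [0, 0, 0], 0]
    - [[0.006, -0.004, 0.042], [0, 0, 0], 0]

```text
time: 2.2
tool_pos: [0.4873, -0.1219, 0.0324]
tool_rot: [-3.14, 0.002, 0.238]
contact_force: [0.4, 0.2, 0.3]
opening: 0.0003
grip_force: 0.0
```

```bash
python3 -c "
from h import *
goal(-.109,.015)"
```

```text
t 2.2 s,l,z -0.1104 0.0003 0.0324 F [0.36 0.22 0.31] shift [-0.0002  0.0014  0.0173] turn [-0.0012  0.0017  0.0002]
```

arm_command:
  moves:
    - [[0, 0, 0.004], [0, 0, 0], 0]
    - [[0, 0, 0.008], [0, 0, 0], 0]
    - [[0, 0, 0.013], [0, 0, 0], 0]
    - [[0, 0, 0.018], [0, 0, 0], 0]
    - [[0, 0, 0.018], [0, 0, 0], 0]

```text
time: 2.7
tool_pos: [0.488, -0.1223, 0.0155]
tool_rot: [3.142, -0.0, 0.238]
contact_force: [-0.3, 2.0, 5.5]
opening: 0.0004
grip_force: 2.4
```

```bash
python3 -c "
from h import *
goal(-.109,.015)
for n,r in(('top',(120,160,315,285)),('side',(175,100,265,245))):
  im=robot.read_camera(n)[:,:,::-1];cv2.imwrite('pics/'+n+'2.png',cv2.resize(im[r[1]:r[3],r[0]:r[2]],None,fx=4,fy=4,interpolation=cv2.INTER_CUBIC))
"
```

```text
t 2.7 s,l,z -0.1097 0.0009 0.0155 F [-0.3   1.99  5.52] shift [-0.0009  0.0007  0.0005] turn [ 0.     -0.0002 -0.0001]
```

View pics/side2.png

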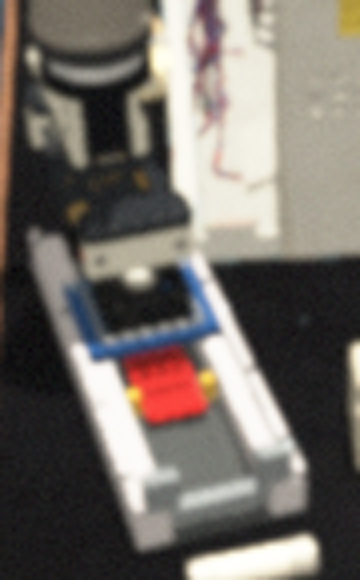

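Force is 5.5 N at TCP z 15.5 mm, so the stop is about 12.5 mm down; the side view shows the teeth lowered at about (209,198) and (226,195). Now I push along the track (tool +y).

arm_command:
  moves:
    - [[0, 0.004, 0], [0, 0, 0], 0]
    - [[0, 0.009, 0], [0, 0, 0], 0]
    - [[0, 0.014, 0], [0, 0, 0], 0]
    - [[0, 0.019, 0], [0, 0, 0], 0]
    - [[0, 0.024, 0], [0, 0, 0], 0]

```text
time: 3.3
tool_pos: [0.4931, -0.145, 0.0159]
tool_rot: [-3.14, 0.001, 0.237]
contact_force: [-1.6, 9.0, 9.0]
opening: 0.0006
grip_force: 5.6
```

```bash
python3 -c "
from h import *
goal(.028,.015)
im=robot.read_camera('top')[:,:,::-1];cv2.imwrite('pics/top3.png',im)
m=cv2.inRange(hsv(im),(98,110,60),(118,255,255));m[:185]=0;m[285:]=0;m[:,:165]=0;m[:,320:]=0
ys,xs=np.nonzero(m);P=np.array([(ray('top',q,.04)-T0) for q in zip(xs,ys)]);s=P@UX;print('carrier front s',np.percentile(s,[1,99]),s.max())
"
```

```text
t 3.3 s,l,z -0.0865 0.0005 0.0159 F [-1.63  8.98  8.98] shift [-0.0004  0.1145  0.0007] turn [-0.002   0.0008 -0.0004]
carrier front s [-0.05978932  0.01041429] 0.010981040782163852
```

arm_command:
  moves:
    - [[0, 0.004, 0.001], [0, 0, 0], 0]
    - [[0, 0.009, 0.001], [0, 0, 0], 0]
    - [[0, 0.014, 0.001], [0, 0, 0], 0]
    - [[0, 0.019, 0.001], [0, 0, 0], 0]
    - [[0, 0.024, 0.001], [0, 0, 0], 0]

```text
time: 3.85
tool_pos: [0.4987, -0.1682, 0.0149]
tool_rot: [-3.139, 0.001, 0.238]
contact_force: [-3.7, 9.3, 8.2]
opening: 0.0007
grip_force: 5.7
```

```bash
cat > m.py <<'E'
from h import *
goal(.028,.015)
im=robot.read_camera('top')[:,:,::-1]
m=cv2.inRange(hsv(im),(98,110,60),(118,255,255));m[:185]=0;m[285:]=0;m[:,:165]=0;m[:,320:]=0
ys,xs=np.nonzero(m);P=np.array([(ray('top',q,.04)-T0) for q in zip(xs,ys)]);s=P@UX;print('carrier front s',np.percentile(s,[1,99]),s.max())
E
python3 m.py
```

```text
t 3.85 s,l,z -0.0627 0.0004 0.0149 F [-3.74  9.33  8.21] shift [-0.0004  0.0907 -0.0003] turn [-0.0022  0.0009 -0.0002]
carrier front s [-0.03657384  0.03319119] 0.03407976832758583
```

arm_command:
  moves:
    - [[0, 0.005, 0], [0, 0, 0], 0]
    - [[0, 0.011, 0], [0, 0, 0], 0]
    - [[0, 0.017, 0], [0, 0, 0], 0]
    - [[0, 0.023, 0], [0, 0, 0], 0]
    - [[0, 0.029, 0], [0, 0, 0], 0]

```text
time: 4.4
tool_pos: [0.5055, -0.1964, 0.0149]
tool_rot: [-3.139, 0.001, 0.238]
contact_force: [-2.2, 9.5, 9.7]
opening: 0.0003
grip_force: 5.8
```

arm_command:
  moves:
    - [[0, 0.006, 0], [0, 0, 0], 0]
    - [[0, 0.012, 0], [0, 0, 0], 0]
    - [[0, 0.018, 0], [0, 0, 0], 0]
    - [[0, 0.024, 0], [0, 0, 0], 0]
    - [[0, 0.03, 0], [0, 0, 0], 0]

```text
time: 4.9
tool_pos: [0.5125, -0.2254, 0.0149]
tool_rot: [-3.139, 0.001, 0.238]
contact_force: [-3.0, 8.4, 9.3]
opening: 0.0001
grip_force: 5.8
```

```bash
python3 m.py
```

```text
t 4.9 s,l,z -0.0038 0.0004 0.0149 F [-3.02  8.37  9.26] shift [-0.0004  0.0318 -0.0002] turn [-0.0026  0.001  -0.0002]
carrier front s [0.02334086 0.09138392] 0.09204295001959509
```

arm_command:
  moves:
    - [[0, 0.006, 0], [0, 0, 0], 0]
    - [[0, 0.012, 0], [0, 0, 0], 0]
    - [[0, 0.018, 0], [0, 0, 0], 0]
    - [[0, 0.023, 0], [0, 0, 0], 0]
    - [[0, 0.026, 0], [0, 0, 0], 0]

```text
time: 5.45
tool_pos: [0.5187, -0.2509, 0.0148]
tool_rot: [-3.139, 0.001, 0.237]
contact_force: [-2.5, 8.5, 9.1]
opening: 0.0006
grip_force: 5.8
```

```bash
python3 m.py; python3 -c "
from h import *
im=robot.read_camera('top')[:,:,::-1];cv2.imwrite('pics/top4.png',cv2.resize(im[185:285,160:315],None,fx=5,fy=5,interpolation=cv2.INTER_CUBIC))"
```

```text
t 5.45 s,l,z 0.0224 0.0004 0.0148 F [-2.53  8.55  9.09] shift [-0.0004  0.0056 -0.0002] turn [-0.0025  0.0009 -0.0004]
carrier front s [0.05742815 0.11794916] 0.11806447233061587
```

View pics/top4.png

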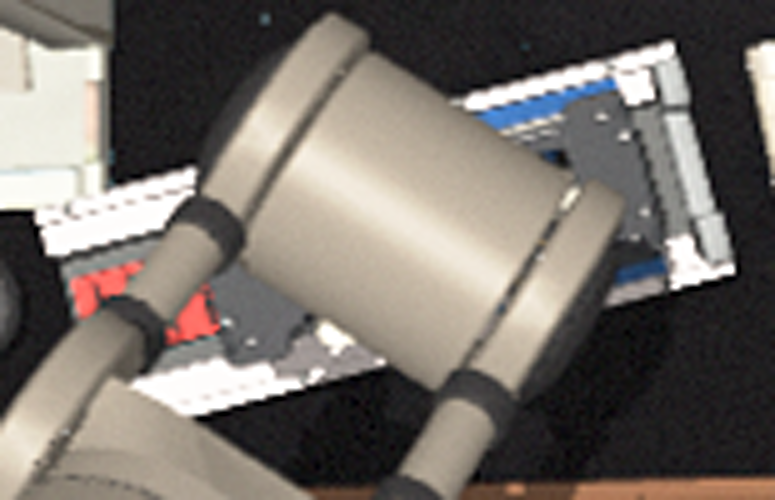

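The top view shows the carrier's blue front-left corner near (283,201), with a gap of roughly 15 mm to the buffers; 7 mm further puts it mid-window.

arm_command:
  moves:
    - [[0, 0.002, 0], [0, 0, 0], 0]
    - [[0, 0.004, 0], [0, 0, 0], 0]
    - [[0, 0.006, 0], [0, 0, 0], 0]
    - [[0, 0.007, 0], [0, 0, 0], 0]
    - [[0, 0.007, 0], [0, 0, 0], 0]

```text
time: 6.05
tool_pos: [0.5203, -0.2575, 0.0148]
tool_rot: [-3.139, 0.001, 0.238]
contact_force: [-2.5, 8.9, 9.2]
opening: 0.0004
grip_force: 5.2
```

```bash
python3 m.py; python3 -c "
from h import *
im=robot.read_camera('side')[:,:,::-1];cv2.imwrite('pics/side5.png',cv2.resize(im[100:245,175:265],None,fx=4,fy=4,interpolation=cv2.INTER_CUBIC))"
```

```text
t 6.05 s,l,z 0.0293 0.0004 0.0148 F [-2.51  8.94  9.24] shift [-0.0004 -0.0013 -0.0002] turn [-0.0024  0.0009 -0.0003]
carrier front s [0.0667086  0.12518998] 0.1252028112076877
```

View pics/side5.png

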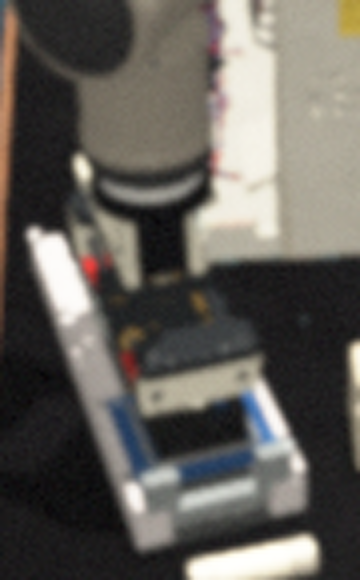

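arm_command:
  moves:
    - [[0, -0.002, 0], [0, 0, 0], 0]
    - [[0, -0.006, 0], [0, 0, 0], 0]
    - [[0, -0.01, 0], [0, 0, 0], 0]
    - [[0, -0.012, -0.003], [0, 0, 0], 0]
    - [[0, -0.012, -0.008], [0, 0, 0], 0]

```text
time: 6.65
tool_pos: [0.5182, -0.2472, 0.023]
tool_rot: [3.141, -0.0, 0.238]
contact_force: [0.6, -1.1, 2.6]
opening: 0.0005
grip_force: 1.4
```

arm_command:
  moves:
    - [[0, 0, -0.006], [0, 0, 0], 0]
    - [[0, 0, -0.015], [0, 0, 0], 0]
    - [[0, 0, -0.03], [0, 0, 0], 0]
    - [[0, 0, -0.06], [0, 0, 0], 0]
    - [[0, 0, -0.1], [0, 0, 0], 0]

```text
time: 7.15
tool_pos: [0.5164, -0.2455, 0.1221]
tool_rot: [-3.137, 0.004, 0.238]
contact_force: [1.7, -0.9, -0.7]
opening: 0.0006
grip_force: 0.0
```

arm_command:
  moves:
    - [[0, -0.02, -0.03], [0, 0, 0], 0]
    - [[-0.03, -0.02, -0.06], [0, 0, 0], 0]
    - [[-0.06, -0.04, -0.06], [0, 0, 0], 0]
    - [[-0.09, -0.06, -0.06], [0, 0, 0], 0]
    - [[-0.12, -0.07, -0.06], [0, 0, 0], 0]

```text
time: 7.65
tool_pos: [0.3829, -0.2052, 0.1828]
tool_rot: [-3.14, 0.001, 0.239]
contact_force: [-0.6, -1.1, 0.2]
opening: -0.0
grip_force: 0.0
```

```bash
python3 m.py; python3 -c "
from h import *
a=robot.read_camera('side')[100:245,175:265,::-1];b=robot.read_camera('top')[185:285,165:320,::-1]
a=cv2.resize(a,(360,580),interpolation=cv2.INTER_CUBIC);b=cv2.resize(b,(434,280),interpolation=cv2.INTER_CUBIC)
c=np.zeros((580,794,3),np.uint8);c[:,:360]=a;c[:280,360:]=b;cv2.imwrite('pics/end.png',c)"
```

```text
t 7.65 s,l,z -0.054 -0.1208 0.1828 F [-0.57 -1.1   0.22] shift [0.1209 0.0824 0.1676] turn [-0.0016  0.0009  0.001 ]
carrier front s [0.048873   0.12632609] 0.1268630499934194
```

View pics/end.png

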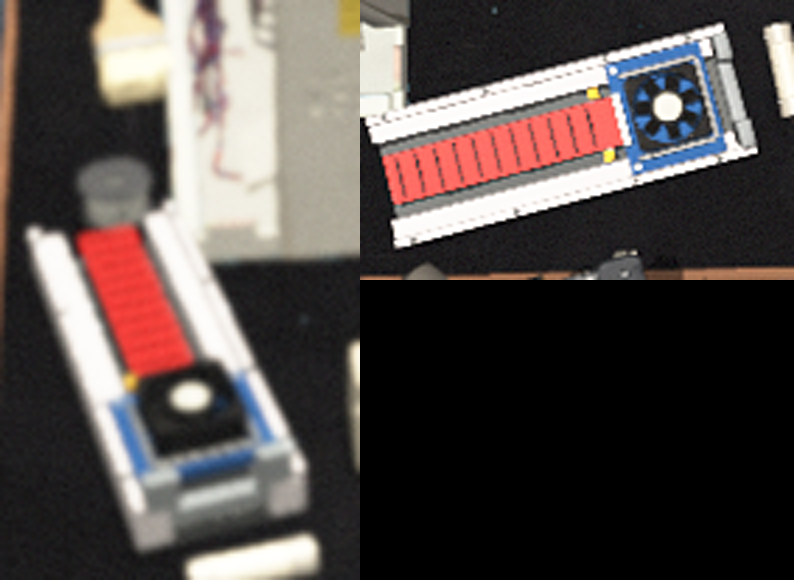

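The carrier stands between the teeth and the buffers: the teeth are visible behind it at (593,93) and (609,156), and the buffers are clear ahead. The fan is in its nest, the stop is up, and the arm is clear.

```bash
python3 -c "
from cell import robot
print(robot.hand_in())"
```

```text
the job is handed in; nothing more can be done
None
```

The job is handed in: the carrier stands between the teeth and the buffers with the fan in its nest, the stop is up behind it, and the arm is clear; the hand-in call returned no verdict.

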